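# Push the fallen board back into its stand

## Task

The small wooden board has toppled out of its lean and come down on the rim of the mixing bowl. Push it with the fingers, up and over, until it leans on the two steel uprights of its stand again, with its foot still in the groove; do not pick it up or lift it out. The stand, the bowl and the other things must stay where they are.

Things in the scene. Friction and masses are not known exactly. Their poses are not given: they have to be found in the camera images.
- stand: Loose board stand, 1.7 kg, on rubber feet: dark steel foot plate 125 (x) x 135 (y, -45 to +90) mm, top 15 mm above the worktop. Origin on the worktop under the groove; z up, groove along x, about 20 mm wide, between the lip rod (-y) and the feet of two raked steel uprights (+y). The board belongs leaning on the uprights.
- stand_lip (a point): Middle of the low steel lip rod (8 mm thick, along the stand's x) at the front of the groove: y = -20 mm, 21 mm above the worktop (rod top 25 mm).
- stand_rest (a point): Middle of the steel bar, 145 mm above the worktop, that joins the tops of the two uprights (8 mm rods at the stand's x = -35 and +35 mm). Their axes start at y = +8.5 mm on the foot and rake back 0.21 rad towards +y.
- board: Loose light wooden board 110 (x) x 15 (y) x 185 mm long (z), 0.2 to 0.42 kg. Origin: centre of its foot edge, z up the board. It starts with the foot in the groove, leaning about 0.5 rad towards the stand's -y, on the bowl's rim. Upright it can stand alone on its foot; leaning on the uprights it is 0.2 to 0.26 rad past upright, towards +y.
- board_top (a point): Centre of the board's top edge, 185 mm up the board, mid thickness; at the start about 180 mm above the worktop, out over the bowl. A 24 mm hanging hole goes through the board 25 mm below this edge.
- board_foot (a point): Centre of the board's foot edge, in the groove (the board's origin).
- bowl: Loose round mixing bowl, dark outside, 216 mm across, rim 110 mm high, open and empty, 0.62 kg, standing on the stand's -y side, its centre about 170 mm from the stand's origin. Origin: centre of its underside. The board has fallen on its rim.
- pepper_mill: Loose wooden pepper mill, 58 mm across, 170 mm high, bystander. Origin: centre of its underside.
- mug: Loose small striped mug, 60 x 83 x 49 mm high, bystander. Origin on its underside.
There are look-alikes about, which are no part of the job. Several things have the shape of the board; the one meant has the colours described above.

How it is judged:
By the outcome, as a careful person would: the job done as asked, in the order asked, and still so for the second after the job is handed in, with the robot touching nothing.
It also fails if it takes over 32 s, if anything falls off the work surface, if the arm or the gripper's body presses on something with over 40 N, if the wrist force passes 120 N, or if a joint passes its speed limit or range.

## Robot

A 7-joint arm with a two-finger parallel gripper is mounted at the origin on a cart in front of the work surface, level with it; the furniture and walls round the work are solid. World frame = base frame: x ahead of the robot, y to its left, z up, the work surface at z = 0. Lengths are in m, angles in rad, forces in N, time in s.
With the tool pointing down it reaches from about 0.4 to 0.875 m from the base axis. Payload 6.5 kg.
Tool frame: the origin (TCP) lies at the very end of the fingers, on their centre line; the grasp point (between the pads) lies 19 mm behind it; z points along the fingers, y is the line along which they close (so a half turn about z gives the same grasp; the last joint's range is limited). The gripper opens to 88 mm and grips with 3 to 60 N. Pads are 18 mm wide; open, the fingers measure 123 mm over their backs; the gripper's body (75 mm by 187 mm) begins 45 mm behind the grasp point.
Start: joints at [1.061, 0.536, -0.004, 1.538, 0.003, 1.067, -0.071], TCP at [0.279, -0.587, 0.239] pointing down, gripper open.
Joint ranges: [-2.7, 2.7], [-0.37, 2.16], [-1.27, 1.26], [0.24, 2.4], [-1.31, 4.45], [0.19, 1.91], [-2.76, 2.76]. Speed limits (rad/s): [2.39, 2.39, 3.14, 3.14, 3.14, 3.14, 3.14].

## Interface

Orientations are given as a rotation vector (axis times angle).
In Python, from station import env gives the robot as it stands.
- The arm moves only by the tool step_arm, never from a script. Its argument "motion" is a list of rows, each a list of 3 entries, a list of its own where there are three numbers: the closure in counts, from 0 (fully open) to 255 (shut), then the shift along the tool's x, y, z in m, then the turn about the tool's z in degrees. In form: [[claw, [dx, dy, dz], turn], ...]. A call has 1 to 12 rows; each row is the pose to reach, as a shift and turn from the pose commanded when the call began, along the tool's axes at that moment; what a row does not reach only later rows make up. A row lasts 1/12 s, in which the tool goes at most 41.7 mm and 7.16 degrees, less where a joint would pass 70% of its speed; a pose out of reach is approached as far as the arm can. A call with a gripper value outside its range is refused whole. The fingers move at their own pace and stop on an object; "force" is the grip in N (left out, the last holds). Time passes only in rows, so rows that repeat a pose let the fingers close. It gives the time, the measured TCP pose, the force, the opening and the grip force at its end, in the units of the state.
- env.observe(): the state, without advancing time (a new reading comes with each control period).
- env.get_image(name): name is "side" or "top"; returns a dict with "image" (420x560x3 uint8, blue, green, red), "fx", "fy", "cx", "cy" (pixels), "R" (3x3) and "t" (3): a world point X has camera coordinates R X + t. Camera axes: x right, y down, z forward; pixel columns grow to the right and rows downward; lengths in m; the calibration is good to about 2 mm. A picture is of the moment at which its call begins. There is no depth.
- env.finish_job(): hands the job in; it is judged then, once.
The state is a dict: "time_s": time; "q": joint angles; "qvel": joint speeds; "effort": joint torques, N m; "ee_pos": TCP position; "tcp_rot": TCP orientation; "ft_force": force on the tool from outside, world axes, zero at the start; "wrist_torque": the same for the moment, N m; "opening": opening from 0.0 (shut) to 1.0 (fully open); "finger_force": force on a finger pad.
Only numpy, scipy, OpenCV 4.12 (cv2) and the standard library are available. Lean on these libraries where they do the work, as an engineer would, in place of code of your own. Each camera call takes 0.05 s, during which the arm holds its last target. There are 200 camera calls.

## Working session

There is one attempt and no reset: what is moved stays moved. The work goes in short steps, Python scripts to look and compute and a tool call to move; the robot and the scene stay as the last step left them, time stands still between calls to the robot, and variables do not carry over. Pictures are saved under pics/ and viewed, at most 10 in all, crops included, and the job is handed in when it is done.

Besides the shell and the picture viewer there is one more tool, called as name([rows], argument=value, ...), one row to a line, values as JSON. step_arm: Moves the arm, as the interface text tells. Its arguments: {"type":"object","properties":{"motion":{"type":"array","items":{"type":"array"}},"force":{"type":"number"}},"required":["motion"]}

```bash
mkdir -p pics; cat > h.py <<'E'
import numpy as np,cv2
from station import env
def snap(n,f):
    d=env.get_image(n); cv2.imwrite('pics/'+f,d['image']); np.savez('pics/'+f+'.npz',**{k:d[k] for k in('fx','fy','cx','cy','R','t')}); return d
def ray(c,u,v):
    R=np.array(c['R']);C=-R.T@np.array(c['t']);w=R.T@np.array([(u-c['cx'])/c['fx'],(v-c['cy'])/c['fy'],1]);return C,w
def atz(c,u,v,z):
    C,w=ray(c,u,v);return C+w*(z-C[2])/w[2]
def proj(c,X):
    p=np.array(c['R'])@X+np.array(c['t']);return c['fx']*p[0]/p[2]+c['cx'],c['fy']*p[1]/p[2]+c['cy']
E
python3 - <<'E'
from h import *
for n in('side','top'):
    d=snap(n,n+'0.png'); print(n,d['R'],d['t'],d['fx'])
o=env.observe();print(o['tcp_rot'],o['ee_pos'],o['time_s'])
E
```

```text
side [[-0.52646787 -0.84987281 -0.02340493]
 [-0.49872422  0.33100391 -0.80106839]
 [ 0.68855336 -0.41006416 -0.59811508]] [0.16562199 0.28242384 1.45142828] 482.2175920088773
top [[ 0.23542015 -0.97179275 -0.01400743]
 [-0.75990944 -0.17506736 -0.62601044]
 [ 0.60590016  0.15801985 -0.77968886]] [-0.11257424  0.36407482  1.55756437] 485.729409428863
[-3.06314988e+00 -6.91172099e-01  7.31686171e-04] [ 0.27883391 -0.5865727   0.2379557 ] 0.1
```

View pics/top0.png

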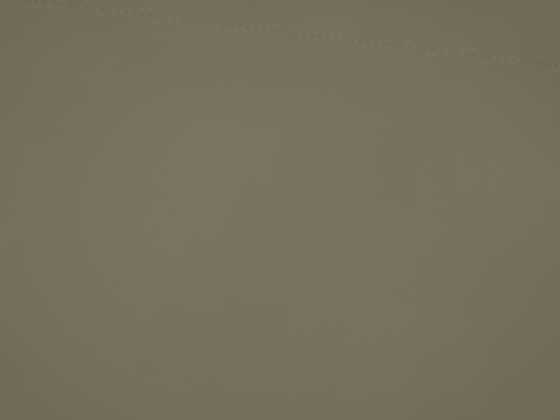

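View pics/side0.png

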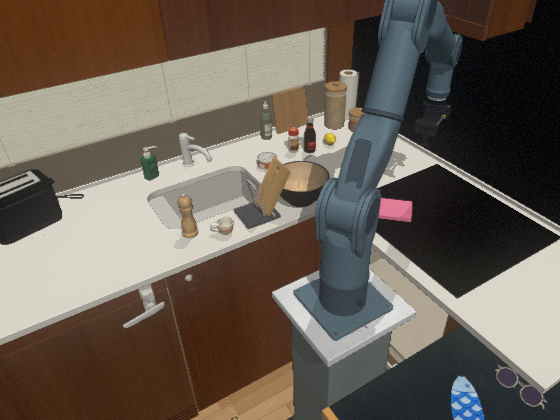

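The top view is blocked by a blank surface. In the side view, the leaning board is at (272,187), its stand at (257,213), the bowl at (303,183), the mill at (188,217) and the mug at (224,226). There is a look-alike board against the back wall at (290,110). The one at (272,187) fits the task because its foot is in the stand and it rests on the bowl rim. An enlarged crop will confirm it.

```bash
python3 - <<'E'
import cv2
i=cv2.imread('pics/side0.png')[140:250,170:345]
cv2.imwrite('pics/c1.png',cv2.resize(i,None,fx=4.5,fy=4.5,interpolation=cv2.INTER_CUBIC))
E
```

```text
(no output)
```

View pics/c1.png

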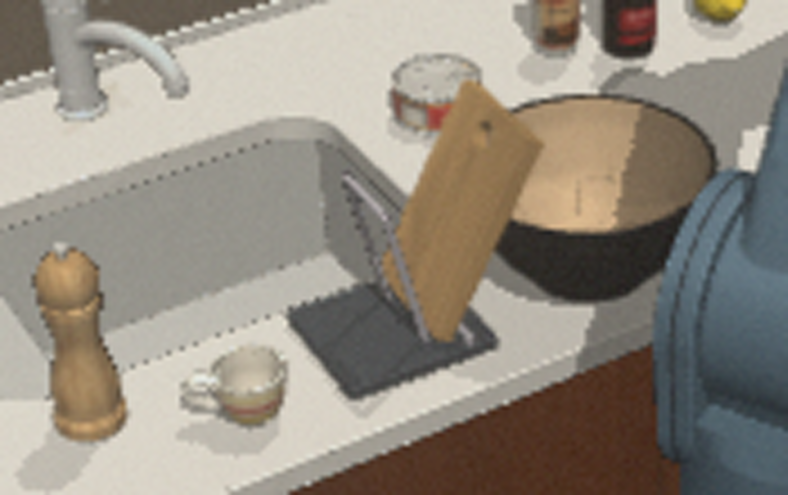

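```bash
cat > fit.py <<'E'
from h import *
from scipy.optimize import least_squares
c=dict(np.load('pics/side0.png.npz'))
P=lambda u,v:np.array([170+u/4.5,140+v/4.5])
def S(p,q): # stand->world
    s,k=np.sin(p[2]),np.cos(p[2]);return np.array([p[0]+k*q[0]-s*q[1],p[1]+s*q[0]+k*q[1],q[2]])
ry=.0085+np.tan(.21)*.13
obs=[((-.0625,.09,.015),P(355,390)),((-.0625,-.045,.015),P(497,340)),((.0625,.09,.015),P(289,312)),((.035,ry,.145),P(346,180)),((-.035,ry,.145),P(390,224)),((-.035,.0085,.015),P(426,338))]
f=lambda p:np.concatenate([np.array(proj(c,S(p,np.array(q))))-o for q,o in obs])
a=atz(c,*P(393,345),.015)
best=min((least_squares(f,[a[0],a[1],y0]) for y0 in(-2,-1,0,1,2,3)),key=lambda r:r.cost)
p=best.x;print('stand',p.round(4),f(p).round(1))
# board: foot y offset, tilt
B=lambda b,x,y,z:S(p,np.array([b[2]+x,b[0]+np.cos(b[1])*y-np.sin(b[1])*z,.015+.0075*np.sin(b[1])+np.sin(b[1])*y+np.cos(b[1])*z]))
ob=[((-.055,-.0075,.185),P(543,143)),((.055,.0075,.185),P(465,82)),((-.055,.0075,.185),P(530,155)),((0,.0075,.16),P(487,127)),((-.055,.0075,0),P(433,335)),((-.055,-.0075,0),P(456,338))]
g=lambda b:np.concatenate([np.array(proj(c,B(b,*q)))-o for q,o in ob])
r=least_squares(g,[0,.5,0]);print('board',r.x.round(4),g(r.x).round(1))
for n,q in(('top',(0,0,.185)),('foot',(0,0,0)),('topN',(-.055,0,.185)),('topF',(.055,0,.185)),('hole',(0,0,.16))):print(n,B(r.x,*q).round(4))
L=atz(c,*P(497,180),.11);R=atz(c,*P(716,165),.11);print('bowl',((L+R)/2).round(3),np.linalg.norm(L-R),'exp',S(p,np.array([0,-.17,0])).round(3))
print('mug',atz(c,*P(250,415),0),'mill',atz(c,*P(90,425),0))
E
python3 fit.py
```

```text
stand [ 0.5102 -0.0159 -0.0288] [-0.4  0.6  0.9 -0.5 -0.6  0.   0.3 -0.4 -0.5 -0.8  0.3  0.8]
board [-0.0012  0.5308  0.0098] [ 0.7  0.1 -0.2 -0.7  0.4 -3.3 -0.6  2.   0.8  1.  -1.2  0.8]
top [ 0.5173 -0.111   0.1783]
foot [ 0.52   -0.0174  0.0188]
topN [ 0.4624 -0.1094  0.1783]
topF [ 0.5723 -0.1126  0.1783]
hole [ 0.5177 -0.0983  0.1568]
bowl [ 0.483 -0.187  0.11 ] 0.1822587629016726 exp [ 0.505 -0.186  0.   ]
mug [0.48779757 0.15004428 0.        ] mill [0.54675105 0.26199607 0.        ]
```

The stand fit is within 1 px: origin (0.510, -0.016), yaw -0.03. The board's tilt of 0.53 and top height of 0.178 m match the description, and the crop confirms it is the right board. The plan is to turn the tool so the half-open fingers lie along the board's width, go over the bowl, lower to z ≈ 0.155 behind the board's top, and push towards +y.

step_arm([
  [139,[0.02,-0.014,0],-3],
  [139,[0.05,-0.035,0],-9],
  [139,[0.083,-0.058,0],-15],
  [139,[0.116,-0.082,0],-21],
  [139,[0.15,-0.106,0],-27],
  [139,[0.184,-0.13,0],-33],
  [139,[0.218,-0.154,0],-39],
  [139,[0.252,-0.178,0],-45],
  [139,[0.286,-0.202,0],-51],
  [139,[0.32,-0.226,0],-57],
  [139,[0.352,-0.249,0],-61],
  [139,[0.375,-0.265,0],-63],
])

```text
time_s: 1.1
ee_pos: [0.5052, -0.1826, 0.2387]
tcp_rot: [-2.243, -2.198, -0.002]
ft_force: [0.3, -0.1, -0.5]
opening: 0.456
finger_force: 0.0
```

```bash
python3 - <<'E'
from h import *
from scipy.spatial.transform import Rotation as R
o=env.observe();print(o['ee_pos'],R.from_rotvec(o['tcp_rot']).as_matrix().round(3),o['ft_force'],o['time_s'],o['opening'],o['q'])
E
```

```text
[ 0.50521074 -0.18256717  0.23867138] [[ 0.02   1.     0.   ]
 [ 1.    -0.02   0.001]
 [ 0.001  0.    -1.   ]] [ 0.27309405 -0.10351103 -0.49798785] 1.1 0.45554724398276264 [ 0.57642796  0.3740431  -0.39216449  1.82024652  0.16717652  0.97985537
  0.09485066]
```

step_arm([
  [139,[0.002,0.004,0.012],0],
  [139,[0.006,0.008,0.03],0],
  [139,[0.01,0.01,0.05],0],
  [139,[0.014,0.01,0.068],0],
  [139,[0.017,0.01,0.08],0],
  [139,[0.02,0.01,0.084],0],
  [139,[0.022,0.01,0.084],0],
])

```text
time_s: 1.68
ee_pos: [0.5134, -0.1649, 0.1534]
tcp_rot: [-2.251, -2.188, 0.002]
ft_force: [0.3, 1.2, -0.2]
opening: 0.454
finger_force: 0.0
```

```bash
python3 - <<'E'
from h import *
d=snap('side','s1.png')
cv2.imwrite('pics/c2.png',cv2.resize(d['image'][110:250,170:345],None,fx=4.2,fy=4.2,interpolation=cv2.INTER_CUBIC))
E
```

```text
(no output)
```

View pics/c2.png

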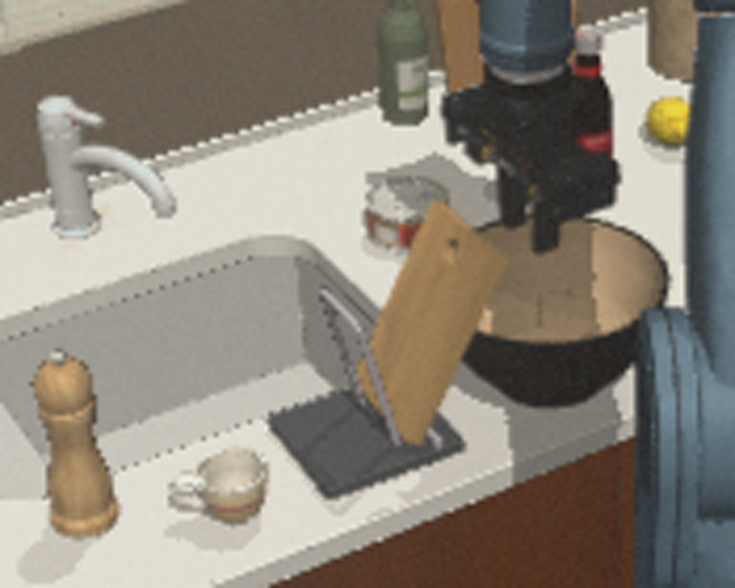

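The fingers (crop pixel 545,240) are behind and beyond the board's top, clear of the bowl. Now I'll push towards +y.

step_arm([
  [139,[0.008,0,0],0],
  [139,[0.02,0,0],0],
  [139,[0.03,0,0],0],
  [139,[0.04,0,0],0],
  [139,[0.05,0,0],0],
  [139,[0.06,0,0],0],
  [139,[0.068,0,0],0],
  [139,[0.076,0,0],0],
  [139,[0.084,0,0],0],
  [139,[0.092,0,0],0],
  [139,[0.1,0,0],0],
  [139,[0.108,0,0],0],
])

```text
time_s: 2.73
ee_pos: [0.5174, -0.0562, 0.1546]
tcp_rot: [-2.252, -2.191, 0.0]
ft_force: [-0.3, -0.9, 0.7]
opening: 0.449
finger_force: 0.1
```

```bash
python3 - <<'E'
from h import *
d=snap('side','s2.png')
cv2.imwrite('pics/c3.png',cv2.resize(d['image'][110:250,170:345],None,fx=4.2,fy=4.2,interpolation=cv2.INTER_CUBIC))
E
```

```text
(no output)
```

View pics/c3.png

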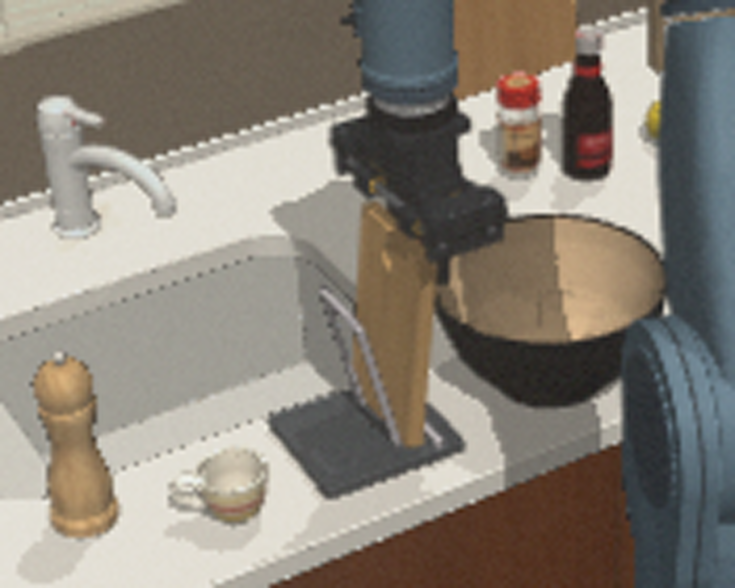

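The board is almost upright, with its foot in the groove (crop 410,440). The bowl and stand haven't moved. I'll carry on slowly past upright.

step_arm([
  [139,[0.004,0,0],0],
  [139,[0.008,0,0],0],
  [139,[0.012,0,0],0],
  [139,[0.016,0,0],0],
  [139,[0.02,0,0],0],
  [139,[0.024,0,0],0],
  [139,[0.028,0,0],0],
  [139,[0.032,0,0],0],
  [139,[0.036,0,0],0],
  [139,[0.04,0,0],0],
  [139,[0.044,0,0],0],
  [139,[0.047,0,0],0],
])

```text
time_s: 3.78
ee_pos: [0.5188, -0.0094, 0.1547]
tcp_rot: [-2.251, -2.191, -0.0]
ft_force: [-0.1, 1.7, 0.8]
opening: 0.455
finger_force: 0.0
```

```bash
python3 - <<'E'
from h import *
d=snap('side','s3.png')
cv2.imwrite('pics/c4.png',cv2.resize(d['image'][110:250,170:345],None,fx=4.2,fy=4.2,interpolation=cv2.INTER_CUBIC))
E
```

```text
(no output)
```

View pics/c4.png

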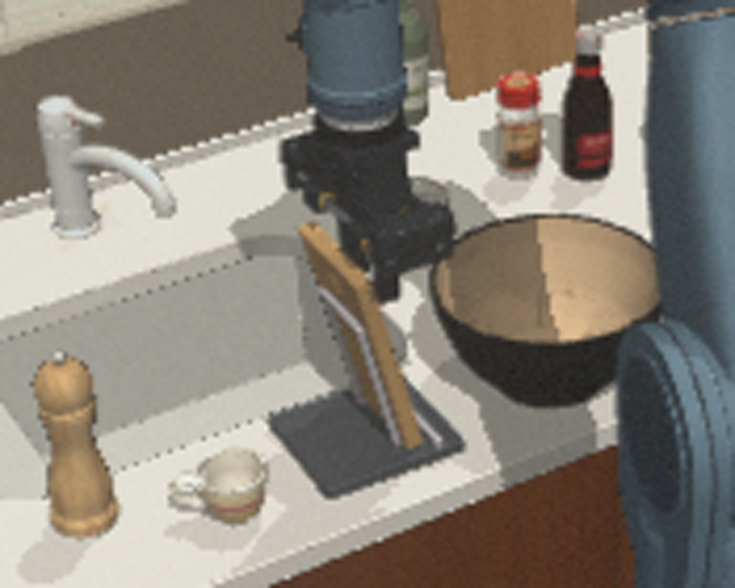

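The board has gone over and lies along the uprights, and the fingers are no longer touching it. I'll back off towards -y, then go up.

step_arm([
  [139,[-0.005,0,0],0],
  [139,[-0.015,0,0],0],
  [139,[-0.03,0,0],0],
  [139,[-0.05,0,-0.005],0],
  [139,[-0.07,0,-0.02],0],
  [139,[-0.1,0,-0.04],0],
  [139,[-0.13,0,-0.06],0],
  [139,[-0.16,0,-0.08],0],
  [139,[-0.19,0,-0.09],0],
  [139,[-0.215,0,-0.1],0],
  [139,[-0.23,0,-0.1],0],
  [139,[-0.235,0,-0.1],0],
])

```text
time_s: 4.83
ee_pos: [0.5112, -0.25, 0.2552]
tcp_rot: [2.257, 2.182, -0.002]
ft_force: [-0.5, -0.1, -0.4]
opening: 0.456
finger_force: 0.0
```

```bash
python3 - <<'E'
from h import *
d=snap('side','s4.png')
cr=lambda i:cv2.resize(i[150:250,170:340],None,fx=4.5,fy=3,interpolation=cv2.INTER_CUBIC)
cv2.imwrite('pics/c5.png',np.vstack([cr(d['image']),cr(cv2.absdiff(d['image'],cv2.imread('pics/side0.png'))*2)]))
o=env.observe();print(o['ee_pos'],o['ft_force'],o['time_s'])
E
```

```text
[ 0.51116238 -0.24882658  0.25458781] [ 0.18461703  0.13374713 -1.08005173] 4.8833
```

View pics/c5.png

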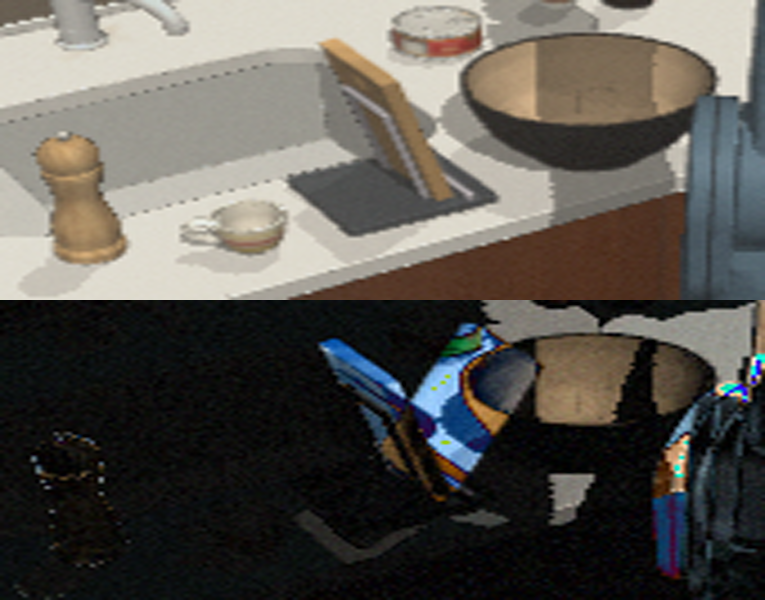

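The board (top at 330,45, foot at 440,195) leans flush along the uprights with its foot in the groove. The difference image shows only the board, the arm and shadows changed, so the stand, bowl, mill and mug have not moved. I'm handing the job in.

```bash
python3 -c "
from station import env
print(env.finish_job())"
```

```text
the job is handed in; nothing more can be done
None
```

The board leans on the two uprights again with its foot in the groove, the stand, bowl, mill and mug showed no movement in the final image comparison, and the job was handed in at about 4.9 s (no verdict was returned).

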